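# Latch the lamp module onto the cold-light source

### The arm

A 6-joint arm with a two-finger parallel gripper is mounted at the origin on the work surface. World frame = base frame: x ahead of the robot, y to its left, z up, the work surface at z = 0. Lengths are in m, angles in rad, forces in N, time in s.
With the tool pointing down it reaches from about 0.325 to 1 m from the base axis. Payload 5.1 kg.
Tool frame: the origin (TCP) lies on the mounting face of the last link; the fingertips stand 173 mm ahead of it and the grasp point (between the pads) lies 155 mm ahead of it (tips_ahead is the distance from the TCP to the fingertips, in m); z points along the fingers, y is the line along which they close (so a half turn about z gives the same grasp; the last joint's range is limited). The gripper opens to 85 mm and grips with 20 to 120 N. Pads are 22 mm wide; open, the fingers measure 114 mm over their backs; the gripper's body (76 mm by 85 mm) begins 54 mm behind the grasp point. The pads swing forward as they close: fully open they stand 13 mm farther back than shut.
Start: joints at [-1.431, 0.124, 1.65, -0, 1.367, -0.083], TCP at [0.144, -0.634, 0.405] pointing down, gripper open.
Joint ranges: [-2.61, 2.61], [-1.02, 2.33], [0.03, 2.71], [-1.35, 4.49], [0.32, 2.68], [-2.91, 2.91]. Speed limits (rad/s): [2.57, 2.57, 3.14, 3.14, 3.14, 3.14].

### API

Orientations are given as [roll, pitch, yaw] about the fixed x, y, z axes, in that order (R = Rz(yaw) Ry(pitch) Rx(roll)).
In Python, from workcell import * gives the robot as it stands.
- The arm moves only by the tool send_rows, never from a script. Its argument "commands" is a list of rows, each a list of 5 numbers: the closure, from 0 (fully open) to 1 (shut), then the shift along the world's x, y, z in mm, then the turn about the world's z in rad. A call has 1 to 5 rows; each row shifts and turns the commanded pose from where the row before left it; what a row does not reach is not made up. A row lasts 1/10 s, in which the tool goes at most 50 mm and 8.59 degrees, less where a joint would pass 70% of its speed; a pose out of reach is approached as far as the arm can. A call is refused whole if a number of a shift passes 50 or a number of a turn 0.15, either way. A call with a gripper value outside its range is refused whole. The fingers move at their own pace and stop on an object; "squeeze" is the grip in N (left out, the last holds). Time passes only in rows, so rows that do not move let the fingers close. It gives the time, the measured TCP pose, the force, the opening and the grip force at its end, in the units of the state.
- observe(): the state, without advancing time (a new reading comes with each control period).
- grab_frame(name): name is "side" or "top"; returns the picture (480x640x3 uint8, red, green, blue); there is no depth.
- camera_params(name): a dict with "intrinsics" (3x3 intrinsics, pixels), "dist" ([k1, k2, p1, p2, k3] as OpenCV has them; the pictures are not rectified), "rvec" (rotation vector, rad) and "tvec" (3), from world to camera coordinates, as OpenCV has them. Camera axes: x right, y down, z forward; pixel columns grow to the right and rows downward; lengths in m; the calibration is good to about 2 mm. A picture is of the moment at which its call begins. camera_params takes no time and is no camera call.
- sign_off(): hands the job in; it is judged then, once.
The state is a dict: "t": time; "joint_positions": joint angles; "qd": joint speeds; "joint_efforts": joint torques, N m; "eef_pos": TCP position; "ee_rot": TCP orientation; "wrist_force": force on the tool from outside, world axes, zero at the start; "torque": the same for the moment, N m; "finger_gap": finger opening in m; "finger_force": force on a finger pad.
Only numpy, scipy, OpenCV 4.12 (cv2) and the standard library are available. Lean on these libraries where they do the work, as an engineer would, in place of code of your own. Each camera call takes 0.05 s, during which the arm holds its last target. There are 200 camera calls.

### The job

The lamp module of the white cold-light source has been slid in but still stands off on its sprung gasket. Take the draw latch's wire loop by its red tab, feel its bar into the slot of the brass keeper on the module and draw it back under the lip, then press the latch's red-ended lever down over centre until it lies fully down and the module is drawn in; let go of everything. Be gentle: do not press the loop onto the keeper with more than 15 N before it is in the slot, nor the lever with more than 22 N, and leave the other things where they are.

Things in the scene. Friction and masses are not known exactly. Their poses are not given: they have to be found in the camera images.
- light_source: Cold-light source: fixed white box, 200 x 170 x 100 mm. Origin on the bench right below the axle of the latch's lever; x points level towards the black lamp module (the way the loop reaches), z up. The box spans x -170 to 30, y -85 to 85, top z 100 mm; the latch stands on it in the plane y = 0. The module (100 x 150 mm, top z 98) follows from x = 34 mm and bears the brass keeper.
- lamp_module (a joint): How far the module stands out from home (m), along the light source's x: 0 is home, about 0.011 at the start. Its gasket pushes it out with 4 N per mm of travel below 0.011. Latched, it rests at 0 to 0.0085, depending on how the keeper is set.
- lever_axle (a point): Centre of the lever's axle, 118 mm above the bench, above the light source's origin; the axle is parallel to the light source's y. Two thin steel ears hold it (x within 7 mm, |y| 21 to 24 mm, up to 6 mm above the axle).
- lever (a joint): Opening angle (rad): 0 = shut, level on its stop and pointing to the light source's -x; 1.57 upright; limit 2.0. Flat bar 24 mm wide (along y), 5 mm thick, 5 to 75 mm from the axle; its pressed face (upper when shut, towards +x when upright) is 7 mm off the axle. Stays where left (0.05 N m). Hooked, shutting it by its end takes up to about 6 N; past centre below about 0.2 rad.
- lever_tip (a point): Middle of the end of the lever's red handle, on the face that is pressed, 75 mm from the axle. In the rules the lever's flat bar, without the loop, is called lever_c1.
- loop (a joint): Angle of the loop relative to the lever (rad); its elevation is loop - lever: 0 level, positive bar end up. In the light source's x, z the loop's pivot is at the axle + 20 mm * (-cos(lever - 0.19), sin(lever - 0.19)). Stays where left (0.035 N m), so pulling the loop also swings the lever.
- bar (a point): Middle of the loop's steel cross bar, parallel to the light source's y, 6 mm thick, 82 mm from the loop's pivot. The loop is a wire U; its side arms are 5 mm thick and 37 mm apart (centres).
- tab (a point): Grip point on the loop's red tab: a plate 12 mm wide (along the light source's y), 6 mm thick, standing square on the middle of the bar (upward when the loop is level), 37 mm high; this point is 25 mm from the bar along it.
- keeper_seat (a point): Mark on the module, moving with it, axes as the light source's: nominal place of the rear (+x) face of the keeper's upright post, at the height of the lip's top (121.5 mm above the bench). The keeper's true place is up to 4 mm to either side along x; it is not measured and must be felt. See keeper_slot.
- keeper_slot (a point): Nominal middle of the keeper's slot mouth, 7.75 mm in +x from keeper_seat (same +-4 mm unknown). 20 mm wide brass lip, 3 mm thick, 5 mm before to 3.5 mm behind the post's face; opening 8.5 mm for the 6 mm bar; then a rib 4 mm thick, its top 3.5 mm lower than the lip's. Slot floor 11.5 mm below the lip's top, so the bar's centre lies 8.5 mm below it, then draws forward under the lip.
- petri_dish: clear round dish, 60 mm across, 15 mm high, standing on top of the light source at its end away from the lamp module; origin at the centre of its underside
- dust_cap: black plastic disc, 34 mm across, 14 mm high, standing on top of the light source at its end away from the lamp module; origin at the centre of its underside
- oil_bottle: small amber bottle with black cap, 32 mm across, 70 mm high, standing on the bench; origin under its centre
- slide_box: flat blue box, 85 x 180 x 34 mm, lying on the bench; origin under its centre
- specimen_jar: glass jar with white cap, 64 mm across, 85 mm high, standing on the bench; origin under its centre
- tweezers: steel tweezers, 120 mm long, lying on the bench; origin under their centre
- screwdriver: screwdriver, 170 mm long, lying on the bench; origin under its centre

How it is judged:
On the way, in this order (a step that is already met when the one before it is completed fails the run):
1. the loop's bar lies in the keeper's slot, below the lip's top, with the lever still up (z of bar in the frame of keeper_seat below -0.004 m and x of bar in the frame of keeper_seat between -0.002 and 0.0145 m and value of joint lever above 0.5 rad), for 0.2 s.
2. the lever is pressed past centre with the loop hooked (z of bar in the frame of keeper_seat below -0.004 m and x of bar in the frame of keeper_seat between -0.002 and 0.0145 m and value of joint lever below 0.15 rad), for 0.1 s.
At the end, for the whole second after the job is handed in: The lever lies down within 0.06 rad of its stop and is at rest, the loop's bar is in the keeper's slot behind the post and under the lip (at least 4 mm below the lip's top), and the lamp module is drawn in to less than 9 mm from home (z of bar in the frame of keeper_seat below -0.004 m and x of bar in the frame of keeper_seat between -0.002 and 0.0145 m and value of joint lever below 0.06 rad and value of joint lamp_module below 0.009 m and velocity of joint lever below 0.05 rad/s); the robot touches nothing.
It fails at once if the loop is pressed on the keeper or module with more than 15 N while its bar is not yet down in the slot (contact force between loop and lamp_module above 15 N and z of bar in the frame of keeper_seat above -0.004 m).
It fails at once if the lever is pressed with more than 22 N (contact force between the fingers and lever_c1 above 22 N).
It fails at once if a bystander is moved by more than 20 mm (distance of any of petri_dish, dust_cap, oil_bottle, slide_box, specimen_jar, tweezers, screwdriver from where it was at the start of the episode above 0.02 m).
It also fails if it takes over 72 s, if anything falls off the work surface, if the arm or the gripper's body presses on something with over 40 N, if the wrist force passes 120 N, or if a joint passes its speed limit or range.

## Working session

There is one attempt and no reset: what is moved stays moved. The work goes in short steps, Python scripts to look and compute and a tool call to move; the robot and the scene stay as the last step left them, time stands still between calls to the robot, and variables do not carry over. Pictures are saved under pics/ and viewed, at most 10 in all, crops included, and the job is handed in when it is done.

Besides the shell and the picture viewer there is one more tool, called as a command line: name --pt "numbers of a row" for each row, then --argument value for the rest. send_rows: Moves the arm, as the interface text tells. Its arguments: {"type":"object","properties":{"commands":{"type":"array"},"squeeze":{"type":"number"}},"required":["commands"]}

```bash
mkdir -p pics; python3 - <<'E'
from workcell import *
import cv2
for n in("side","top"):
    f=grab_frame(n); cv2.imwrite(f"pics/{n}0.png",f[:,:,::-1])
    p=camera_params(n); print(n,p)
    R=cv2.Rodrigues(p["rvec"])[0] if hasattr(p["rvec"],'shape') else None
    import numpy as np
    R=cv2.Rodrigues(np.array(p["rvec"],float))[0]; print(-R.T@np.array(p["tvec"]).ravel())
print(observe())
E
```

```text
side {'intrinsics': array([[493.67965449,   0.        , 323.9164733 ],
       [  0.        , 493.67965449, 244.15945484],
       [  0.        ,   0.        ,   1.        ]]), 'dist': array([0.00454132, 0.        , 0.        , 0.        , 0.        ]), 'rvec': array([ 0.79044812, -2.40943909,  1.2570954 ]), 'tvec': array([0.49670494, 0.28792588, 0.84468379])}
[0.06687303 0.71603581 0.72520931]
top {'intrinsics': array([[613.32925089,   0.        , 320.85646177],
       [  0.        , 613.32925089, 240.83639788],
       [  0.        ,   0.        ,   1.        ]]), 'dist': array([-0.08296702,  0.        ,  0.        ,  0.        ,  0.        ]), 'rvec': array([ 1.98186348, -2.22047684,  0.24961727]), 'tvec': array([0.07014783, 0.6329804 , 1.38325208])}
[0.30941373 0.02887977 1.49077172]
{'t': 0.1, 'joint_positions': array([-1.43059105e+00,  1.24464814e-01,  1.65156304e+00,  1.98131604e-05,
        1.36751247e+00, -8.25932238e-02]), 'qd': array([-0.00207643, -0.00115182, -0.00407374, -0.00032003, -0.00068083,
        0.00058592]), 'joint_efforts': array([ 6.83797734e-04, -4.24931252e+01, -3.66654074e+01, -8.73304202e-05,
        3.98598218e-03, -4.57250664e-06]), 'eef_pos': array([ 0.14356965, -0.63371134,  0.40354436]), 'ee_rot': array([-3.13965323e+00, -1.80012450e-04,  2.22794308e-01]), 'wrist_force': array([0.41054143, 0.17371092, 0.0059413 ]), 'torque': array([ 0.02523881,  0.02039801, -0.05274963]), 'finger_force': 0.0, 'finger_gap': 0.08539426465842896}
```

View pics/side0.png

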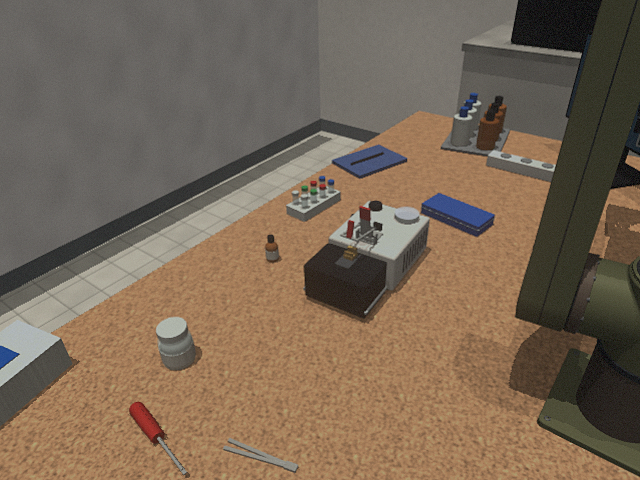

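View pics/top0.png

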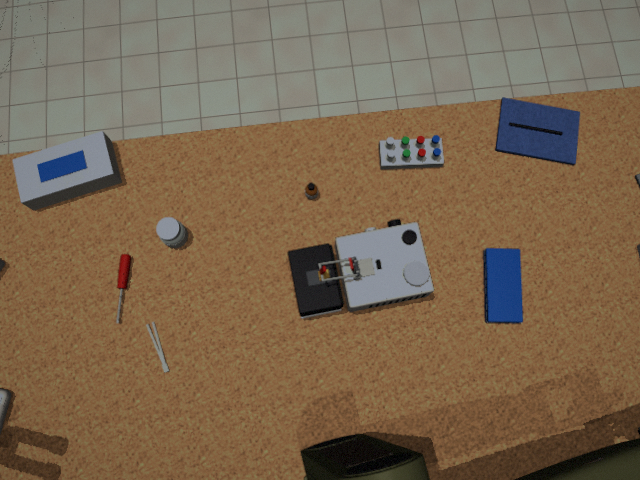

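The side picture shows the light source at about (380,245) with its module at (345,275); red handle and tab are near (365,213) and (350,228). In the top picture the box is centred near (385,265), the module is at (316,280), and the latch's red parts are at (353,265) and (323,270). Next I crop both around the latch.

```bash
python3 - <<'E'
import cv2,numpy as np
a=cv2.imread('pics/side0.png')[190:320,295:440]; b=cv2.imread('pics/top0.png')[215:325,280:440]
a=cv2.resize(a,None,fx=4,fy=4,interpolation=cv2.INTER_CUBIC);b=cv2.resize(b,None,fx=5,fy=5,interpolation=cv2.INTER_CUBIC)
cv2.imwrite('pics/sc.png',a);cv2.imwrite('pics/tc.png',b);print(a.shape,b.shape)
E
```

```text
(520, 580, 3) (550, 800, 3)
```

View pics/sc.png

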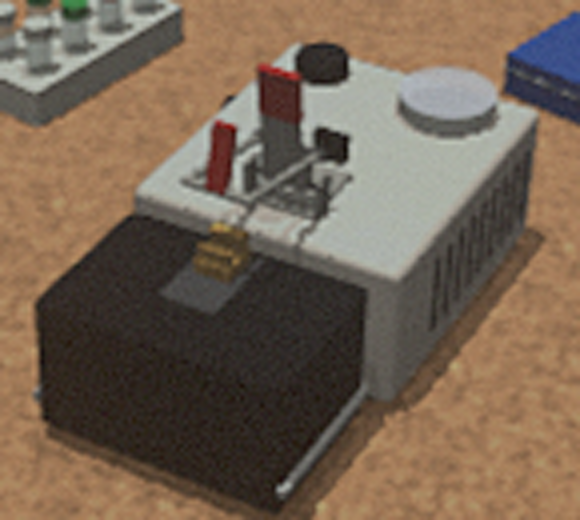

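View pics/tc.png

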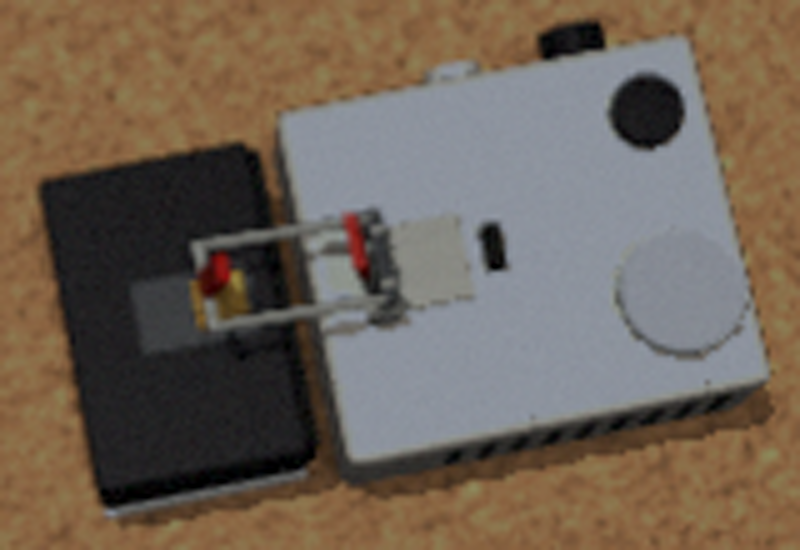

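Side crop: red lever end at (280,92), upright; red tab at (221,157), loop raised; keeper at (222,252). Top crop: box-top corners at (280,112), (690,38), (768,380) and (350,465); tab at (215,273); lever handle at (357,245); keeper at (218,298). Now to triangulate.

```bash
cat > h.py <<'E'
import cv2,numpy as np
from workcell import *
def ray(n,uv):
    p=camera_params(n);R=cv2.Rodrigues(np.array(p["rvec"],float))[0]
    u=cv2.undistortPoints(np.array(uv,float).reshape(-1,1,2),p["intrinsics"],p["dist"]).reshape(-1,2)
    d=np.c_[u,np.ones(len(u))]@R; return -R.T@np.array(p["tvec"]).ravel(),d/np.linalg.norm(d,axis=1)[:,None]
def plane(n,uv,z):
    c,d=ray(n,uv); return c+d*((z-c[2])/d[:,2])[:,None]
def tri(us,ut):
    c1,d1=ray("side",us);c2,d2=ray("top",ut);o=[]
    for a,b in zip(d1,d2):
        s=np.linalg.lstsq(np.c_[a,-b],c2-c1,rcond=None)[0];p=c1+s[0]*a;q=c2+s[1]*b
        o.append(np.r_[(p+q)/2,np.linalg.norm(p-q)])
    return np.array(o)
def proj(n,P):
    p=camera_params(n);return cv2.projectPoints(np.array(P,float).reshape(-1,1,3),p["rvec"],p["tvec"],p["intrinsics"],p["dist"])[0].reshape(-1,2)
sc=lambda c:(np.array(c,float)+.5)/4-.5+[295,190]
tc=lambda c:(np.array(c,float)+.5)/5-.5+[280,215]
def red(n,f=None,box=None):
    f=grab_frame(n) if f is None else f
    i=f.astype(int);m=((i[:,:,0]>70)&(i[:,:,0]>2.2*i[:,:,1])&(i[:,:,0]>2*i[:,:,2])).astype(np.uint8)
    k,l,s,c=cv2.connectedComponentsWithStats(m)
    return [(c[j].round(1),s[j]) for j in range(1,k) if s[j][4]>5],l
E
python3 - <<'E'
from h import *
np.set_printoptions(precision=4,suppress=True)
P=plane("top",tc([(280,112),(690,38),(768,380),(350,465)]),.1);print(P)
for i in range(4): print(np.linalg.norm(P[i]-P[(i+1)%4]))
print('side corner', plane("side",sc([(397,280),(537,112),(135,198)]),.1))
print('tri corner',tri(sc([(397,280),(537,112)]),tc([(350,465),(768,380)])))
for n in("side","top"):
    f=cv2.imread(f"pics/{n}0.png")[:,:,::-1]; r,l=red(n,f)
    for c,s in r: 
        if 300<c[0]<400 and 180<c[1]<300: print(n,c,s)
E
```

```text
[[ 0.6357 -0.0365  0.1   ]
 [ 0.6493 -0.2321  0.1   ]
 [ 0.485  -0.2438  0.1   ]
 [ 0.4683 -0.0487  0.1   ]]
0.19600414996415694
0.16473882245325425
0.19582824898564183
0.16784058163563306
side corner [[ 0.4652 -0.0433  0.1   ]
 [ 0.4831 -0.2397  0.1   ]
 [ 0.6254 -0.0256  0.1   ]]
tri corner [[ 0.4686 -0.0491  0.0952  0.0006]
 [ 0.4853 -0.2445  0.0968  0.0002]]
side [313. 182.] [311 181   5   3  15]
side [321.8 185.6] [320 184   5   5  16]
side [364.6 207.7] [360 206  10   4  18]
side [349.6 228.7] [347 221   7  17  57]
top [350.9 263.3] [349 258   5  11  27]
top [323.8 268.3] [322 266   4   6  20]
```

```bash
cat >> h.py <<'E'
O=np.array([.5544,-.0705,0]);ang=np.radians(94.3);xl=np.array([np.cos(ang),np.sin(ang),0]);yl=np.array([-xl[1],xl[0],0])
L=lambda P:np.c_[(P[:,:3]-O)@xl,(P[:,:3]-O)@yl,P[:,2]]
W=lambda p:O+p[0]*xl+p[1]*yl+np.array([0,0,p[2]])
E
python3 - <<'E'
from h import *
np.set_printoptions(precision=4,suppress=True)
T=tri(sc([(185,180),(245,217),(225,124),(217,188),(258,66),(300,76),(279,71)]),tc([(197,248),(212,325),(220,258),(207,290),(350,217),(365,274),(357,245)]))
for n,a,b in zip("barfar barnear tabtop tabbot levfar levnear levmid".split(),T,L(T)):print(n,a,b)
K=tri(sc([(222,250)]),tc([(220,300)]));print('keeper',K,L(K))
for q in ([0,0,.118],[-.17,85e-3,.1],[.03,-.085,.1],[.03,.085,.1]): print(q,W(q),(proj("side",W(q))-[295,190])*4,(proj("top",W(q))-[280,215])*5)
E
```

```text
barfar [0.5656 0.0099 0.1541 0.    ] [ 0.0793 -0.0172  0.1541]
barnear [0.5313 0.0065 0.1426 0.0024] [0.0785 0.0172 0.1426]
tabtop [ 0.5509 -0.0002  0.1894  0.0054] [ 0.0703 -0.0018  0.1894]
tabbot [0.5464 0.0078 0.1553 0.0006] [0.0787 0.0021 0.1553]
levfar [ 0.5647 -0.0567  0.1917  0.0004] [ 0.013  -0.0113  0.1917]
levnear [ 0.5395 -0.0597  0.1924  0.0015] [0.0119 0.0141 0.1924]
levmid [ 0.5521 -0.0581  0.1921  0.0006] [0.0126 0.0014 0.1921]
keeper [[0.5481 0.0013 0.1115 0.0012]] [[0.0721 0.0009 0.1115]]
[0, 0, 0.118] [ 0.5544 -0.0705  0.118 ] [[283.0743 174.1192]] [[373.9819 265.3568]]
[-0.17, 0.085, 0.1] [ 0.4824 -0.2464  0.1   ] [[541.6725 106.0974]] [[772.3897 382.98  ]]
[0.03, -0.085, 0.1] [ 0.6369 -0.0342  0.1   ] [[126.2236 183.1185]] [[272.7475 108.1126]]
[0.03, 0.085, 0.1] [ 0.4674 -0.047   0.1   ] [[395.4182 273.8408]] [[344.4393 465.4978]]
```

The measurements fit the description: the lever is about upright, the bar is at L (79, 0, 151), and the keeper centre is at L x of about 72. I will grip the tab across its 12 mm width, so the tool yaw is about 1.646. First I go above it.

send_rows --pt "0 25.2 39.8 0 0.089" --pt "0 25.2 39.8 0 0.089" --pt "0 25.2 39.8 0 0.089" --pt "0 25.2 39.8 0 0.089" --pt "0 25.2 39.8 0 0.089"

```text
t: 0.6
eef_pos: [0.2701, -0.4331, 0.4041]
ee_rot: [-3.141, -0.0, 0.671]
wrist_force: [0.3, 0.3, -0.1]
finger_gap: 0.0855
finger_force: 0.0
```

send_rows --pt "0 25.2 39.8 0 0.089" --pt "0 25.2 39.8 0 0.089" --pt "0 25.2 39.8 0 0.089" --pt "0 25.2 39.8 0 0.089" --pt "0 25.2 39.8 0 0.089"

```text
t: 1.1
eef_pos: [0.396, -0.234, 0.4044]
ee_rot: [-3.142, -0.0, 1.116]
wrist_force: [0.2, -0.3, -0.4]
finger_gap: 0.0855
finger_force: 0.0
```

send_rows --pt "0 25.2 39.8 0 0.089" --pt "0 25.2 39.8 0 0.089" --pt "0 25.2 39.8 0 0.089" --pt "0 25.2 39.8 0 0.089" --pt "0 25.2 39.8 0 0.089"

```text
t: 1.6
eef_pos: [0.5221, -0.0349, 0.4044]
ee_rot: [-3.141, 0.0, 1.562]
wrist_force: [0.6, -0.8, -0.7]
finger_gap: 0.0856
finger_force: 0.0
```

send_rows --pt "0 25.2 39.8 0 0.089" --pt "0 0 0 0 0" --pt "0 0 0 0 0"

```text
t: 1.9
eef_pos: [0.5469, 0.0039, 0.4039]
ee_rot: [-3.14, 0.0, 1.649]
wrist_force: [0.3, -0.2, -0.2]
finger_gap: 0.0855
finger_force: 0.0
```

send_rows --pt "0 1 -1 -25 0" --pt "0 0 0 -25 0" --pt "0 0 0 -19 0" --pt "0 0 0 0 0"

```text
t: 2.3
eef_pos: [0.5461, 0.0007, 0.332]
ee_rot: [-3.135, -0.001, 1.644]
wrist_force: [-0.4, 0.8, -0.3]
finger_gap: 0.0856
finger_force: 0.0
```

```bash
python3 - <<'E'
from h import *
a=cv2.resize(grab_frame("side")[170:310,295:435,::-1],None,fx=4,fy=4,interpolation=cv2.INTER_CUBIC)
b=cv2.resize(grab_frame("top")[215:325,290:360,::-1],None,fx=3,fy=3,interpolation=cv2.INTER_CUBIC)
c=np.zeros((560,560+b.shape[1],3),np.uint8);c[:,:560]=a;c[:b.shape[0],560:]=b;cv2.imwrite('pics/g1.png',c);print(observe()["eef_pos"])
E
```

```text
[0.54743542 0.00090516 0.33580637]
```

View pics/g1.png

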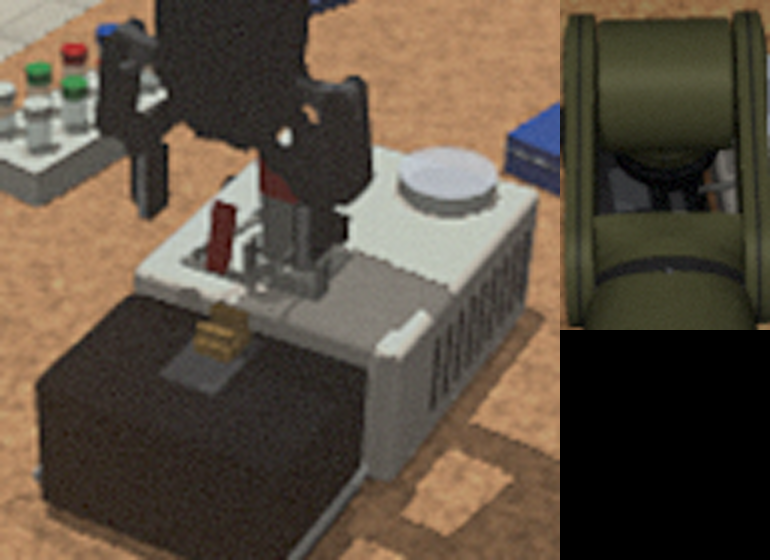

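```bash
python3 - <<'E'
from h import *
e=np.array([.5474,.0009,0]);l=L(e[None])[0];print(l)
q=lambda p:((proj("side",W(p))-[295,170])*4).round()[0]
for y in(-.05,.05):print('tip',q([l[0],l[1]+y,.336-.160]))
for y in(-.003,0,.003):
  for n,p in(('tabtop',[.073,y,.188]),('tabbot',[.0785,y,.151]),('levtip',[.0095,y,.193]),('post',[.066,y,.1215])):print(y,n,q(p))
E
```

```text
[0.07172387 0.00162681 0.        ]
tip [140. 200.]
tip [308. 254.]
-0.003 tabtop [214. 206.]
-0.003 tabbot [208. 271.]
-0.003 levtip [274. 144.]
-0.003 post [219. 305.]
0 tabtop [219. 207.]
0 tabbot [213. 272.]
0 levtip [279. 145.]
0 post [224. 307.]
0.003 tabtop [224. 209.]
0.003 tabbot [218. 274.]
0.003 levtip [284. 146.]
0.003 post [229. 308.]
```

The picture shows the tab (221,237) between the open fingers (tips at about (150,213) and (325,258)), and the model projections agree. I close gently while watching the side force.

send_rows --pt "0.6 0 0 0 0" --pt "0.6 0 0 0 0" --pt "0.7 0 0 0 0" --pt "0.7 0 0 0 0" --squeeze 20

```text
t: 2.8
eef_pos: [0.5479, 0.0019, 0.3364]
ee_rot: [3.14, 0.0, 1.647]
wrist_force: [-0.2, -0.1, 0.7]
finger_gap: 0.0283
finger_force: 0.0
```

send_rows --pt "0.8 0 0 0 0" --pt "0.8 0 0 0 0"

```text
t: 3.0
eef_pos: [0.5478, 0.0019, 0.3358]
ee_rot: [3.142, 0.0, 1.647]
wrist_force: [-0.1, -0.4, -0.8]
finger_gap: 0.0169
finger_force: 0.0
```

send_rows --pt "0.95 0 0 0 0" --pt "0.95 0 0 0 0" --pt "0.95 0 0 0 0"

```text
t: 3.3
eef_pos: [0.5476, 0.002, 0.3356]
ee_rot: [-3.141, -0.0, 1.647]
wrist_force: [-1.6, 0.5, 0.8]
finger_gap: 0.0113
finger_force: 22.9
```

Gripped at 11.3 mm with no noticeable push. Next, plan the tab displacements from the linkage model.

```bash
cat >> h.py <<'E'
from scipy.optimize import brentq
def lev(bx,bz):
    g=lambda l:np.hypot(bx+20*np.cos(l-.19),bz-118-20*np.sin(l-.19))-82
    l=brentq(g,.19,2.0);p=np.array([-20*np.cos(l-.19),118+20*np.sin(l-.19)]);e=np.arctan2(bz-p[1],bx-p[0]);return l,e
def tabp(bx,bz,h=26):
    l,e=lev(bx,bz);return np.array([bx-h*np.sin(e),bz+h*np.cos(e)]),l,e
E
python3 - <<'E'
from h import *
np.set_printoptions(precision=2,suppress=True)
T0,l,e=tabp(78.5,151);print(T0,l,e)
for b in((74,145),(68,138),(67,130),(67,124.5),(70,124),(73.75,121),(73.75,113),(69.5,113)):
    T,l,e=tabp(*b);d=T-T0;w=d[0]*xl[:2];print(b,'dT',d,'world',w,'lev %.2f el %.2f'%(l,e))
E
```

```text
[ 74.33 176.66] 1.6385496919313056 0.16105210513446103
(74, 145) dT [-3.02 -5.8 ] world [ 0.23 -3.01] lev 1.37 el 0.10
(68, 138) dT [ -8.09 -12.72] world [ 0.61 -8.06] lev 1.00 el 0.07
(67, 130) dT [ -6.94 -20.67] world [ 0.52 -6.92] lev 0.91 el -0.02
(67, 124.5) dT [ -5.09 -26.26] world [ 0.38 -5.08] lev 0.94 el -0.09
(70, 124) dT [ -1.01 -26.88] world [ 0.08 -1.  ] lev 1.16 el -0.13
(73.75, 121) dT [  4.44 -30.15] world [-0.33  4.43] lev 1.42 el -0.19
(73.75, 113) dT [  7.18 -38.85] world [-0.54  7.16] lev 1.53 el -0.30
(69.5, 113) dT [  2.37 -38.68] world [-0.18  2.36] lev 1.28 el -0.28
```

send_rows --pt "0.95 0 -2 -3 0" --pt "0.95 0 -2 -3 0" --pt "0.95 0 -2 -3.5 0" --pt "0.95 0.5 -2 -3.2 0" --pt "0.95 0 0 0 0"

```text
t: 3.8
eef_pos: [0.5483, -0.0061, 0.3232]
ee_rot: [-3.141, -0.0, 1.647]
wrist_force: [-2.3, 1.1, 3.3]
finger_gap: 0.0115
finger_force: 23.4
```

send_rows --pt "0.95 0 0.3 -2 0" --pt "0.95 0 0.3 -2 0" --pt "0.95 0 0.2 -2 0" --pt "0.95 0 0.3 -2 0" --pt "0.95 0 0 0 0"

```text
t: 4.3
eef_pos: [0.5482, -0.005, 0.3146]
ee_rot: [-3.141, 0.0, 1.647]
wrist_force: [-3.4, 0.9, 3.3]
finger_gap: 0.0113
finger_force: 23.4
```

```bash
python3 - <<'E'
from h import *
f=grab_frame("side")
a=cv2.resize(f[195:275,325:415,::-1],None,fx=7,fy=7,interpolation=cv2.INTER_CUBIC);cv2.imwrite('pics/g2.png',a)
o=observe();print(o["eef_pos"],o["wrist_force"])
e=o["eef_pos"]
q=lambda p:((proj("side",W(p))-[325,195])*7).round()[0]
for n,p in(('bar',[.067,.002,.130]),('barN',[.067,.021,.130]),('barF',[.067,-.017,.130]),('levtip',[-.040,.002,.181]),('lipF',[.061,.002,.1215]),('lipR',[.0695,.002,.1215]),('ribR',[.082,.002,.118])):print(n,q(p))
E
```

```text
[ 0.54822597 -0.00508339  0.31465301] [-3.5637137  -0.34234874  2.57921658]
bar [186. 343.]
barN [241. 361.]
barF [132. 324.]
levtip [358.  46.]
lipF [196. 356.]
lipR [182. 370.]
ribR [161. 399.]
```

View pics/g2.png

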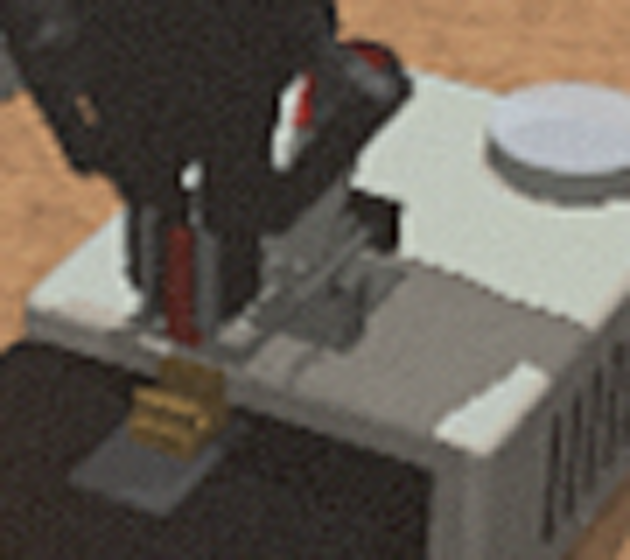

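The side crop shows the tab foot and bar at (185,342), just above and in front of the brass lip (190,370). The rib is at (165,400), so the keeper is close to nominal. I descend in small steps onto the lip.

send_rows --pt "0.95 -1 0.3 -1 0" --pt "0.95 0 0.3 -1 0" --pt "0.95 0 0 0 0"

```text
t: 4.65
eef_pos: [0.5476, -0.0046, 0.3133]
ee_rot: [3.14, 0.001, 1.647]
wrist_force: [-0.9, -0.0, 2.4]
finger_gap: 0.0117
finger_force: 23.3
```

send_rows --pt "0.95 0 0.3 -1 0" --pt "0.95 0 0 0 0"

```text
t: 4.85
eef_pos: [0.5475, -0.0043, 0.3121]
ee_rot: [3.14, 0.0, 1.647]
wrist_force: [0.2, -0.6, 1.4]
finger_gap: 0.0115
finger_force: 23.3
```

send_rows --pt "0.95 0 0.3 -1 0" --pt "0.95 0 0 0 0"

```text
t: 5.05
eef_pos: [0.5475, -0.0039, 0.311]
ee_rot: [3.141, 0.0, 1.647]
wrist_force: [1.1, -0.8, 2.5]
finger_gap: 0.0114
finger_force: 23.3
```

send_rows --pt "0.95 0 0.2 -0.7 0" --pt "0.95 0 0 0 0"

```text
t: 5.25
eef_pos: [0.5475, -0.0037, 0.3104]
ee_rot: [3.141, 0.0, 1.647]
wrist_force: [1.5, -1.6, 2.0]
finger_gap: 0.0116
finger_force: 23.3
```

send_rows --pt "0.95 0 0.2 -0.7 0" --pt "0.95 0 0 0 0"

```text
t: 5.45
eef_pos: [0.5474, -0.0035, 0.3096]
ee_rot: [3.141, 0.0, 1.647]
wrist_force: [2.2, -1.6, 2.7]
finger_gap: 0.0118
finger_force: 23.3
```

send_rows --pt "0.95 0 0.2 -0.7 0" --pt "0.95 0 0 0 0"

```text
t: 5.65
eef_pos: [0.5474, -0.0033, 0.3089]
ee_rot: [3.141, 0.0, 1.647]
wrist_force: [2.7, -1.7, 2.9]
finger_gap: 0.0116
finger_force: 23.2
```

send_rows --pt "0.95 0.3 0.2 -0.7 0" --pt "0.95 0 0 0 0"

```text
t: 5.85
eef_pos: [0.5475, -0.003, 0.308]
ee_rot: [-3.141, -0.0, 1.647]
wrist_force: [2.6, -2.2, 1.9]
finger_gap: 0.0111
finger_force: 23.3
```

send_rows --pt "0.95 0.3 0.2 -0.7 0" --pt "0.95 0 0 0 0"

```text
t: 6.05
eef_pos: [0.5477, -0.0028, 0.3072]
ee_rot: [-3.141, -0.0, 1.647]
wrist_force: [0.8, -2.2, 2.2]
finger_gap: 0.0116
finger_force: 23.2
```

send_rows --pt "0.95 0.3 0.2 -0.7 0" --pt "0.95 0 0 0 0"

```text
t: 6.25
eef_pos: [0.5479, -0.0026, 0.3064]
ee_rot: [-3.14, -0.0, 1.647]
wrist_force: [-0.7, -2.2, 2.3]
finger_gap: 0.0111
finger_force: 23.2
```

send_rows --pt "0.95 0 0.2 -0.7 0" --pt "0.95 0 0 0 0"

```text
t: 6.45
eef_pos: [0.548, -0.0024, 0.3057]
ee_rot: [-3.14, -0.0, 1.647]
wrist_force: [-1.2, -2.2, 2.0]
finger_gap: 0.0114
finger_force: 23.2
```

send_rows --pt "0.95 0 0.2 -0.7 0" --pt "0.95 0 0 0 0"

```text
t: 6.65
eef_pos: [0.548, -0.0023, 0.3056]
ee_rot: [-3.14, 0.0, 1.647]
wrist_force: [-2.7, -2.9, 5.0]
finger_gap: 0.0114
finger_force: 23.5
```

```bash
python3 - <<'E'
from h import *
f=grab_frame("side")
a=cv2.resize(f[205:265,330:390,::-1],None,fx=9,fy=9,interpolation=cv2.INTER_CUBIC);cv2.imwrite('pics/g3.png',a)
o=observe();print(o["eef_pos"],o["wrist_force"])
E
```

```text
[ 0.54801337 -0.00226178  0.30553382] [-2.93711194 -2.49708381  4.86752384]
```

View pics/g3.png

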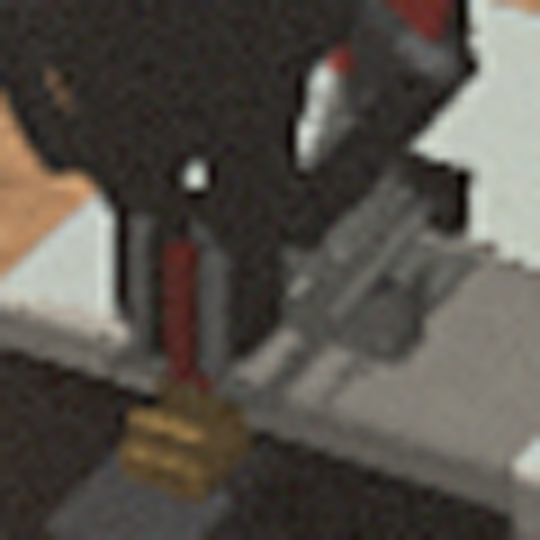

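Contact shows at TCP z 0.3055 (+3 N), with the tab foot at (190,385) over the lip. I slide towards +x with a light press and watch for a drop.

send_rows --pt "0.95 0 1 -0.2 0" --pt "0.95 0 0 0 0"

```text
t: 6.9
eef_pos: [0.5481, -0.0018, 0.3055]
ee_rot: [-3.14, 0.002, 1.647]
wrist_force: [-3.4, -6.6, 6.2]
finger_gap: 0.0118
finger_force: 23.7
```

send_rows --pt "0.95 0 1 -0.2 0" --pt "0.95 0 0 0 0"

```text
t: 7.1
eef_pos: [0.548, -0.0012, 0.3055]
ee_rot: [-3.14, 0.004, 1.647]
wrist_force: [-4.4, -8.2, 4.9]
finger_gap: 0.0118
finger_force: 23.7
```

send_rows --pt "0.95 0 1 -0.2 0" --pt "0.95 0 0 0 0"

```text
t: 7.3
eef_pos: [0.5481, -0.0004, 0.3054]
ee_rot: [-3.14, 0.004, 1.647]
wrist_force: [-5.3, -9.3, 7.3]
finger_gap: 0.0115
finger_force: 23.8
```

send_rows --pt "0.95 0.5 0 1 0" --pt "0.95 0 0 0 0"

```text
t: 7.5
eef_pos: [0.5483, -0.0003, 0.3055]
ee_rot: [-3.139, 0.003, 1.647]
wrist_force: [-3.6, -8.0, 4.0]
finger_gap: 0.0114
finger_force: 23.5
```

send_rows --pt "0.95 0 0 1 0" --pt "0.95 0 0 0 0"

```text
t: 7.7
eef_pos: [0.5482, -0.0001, 0.3059]
ee_rot: [-3.139, 0.002, 1.647]
wrist_force: [-2.7, -7.7, 1.6]
finger_gap: 0.0116
finger_force: 23.2
```

send_rows --pt "0.95 0 0 1 0" --pt "0.95 0 0 0 0"

```text
t: 7.9
eef_pos: [0.5482, 0.0001, 0.3066]
ee_rot: [-3.139, 0.002, 1.647]
wrist_force: [-3.3, -6.7, 0.4]
finger_gap: 0.011
finger_force: 23.1
```

send_rows --pt "0.95 0 0 1 0" --pt "0.95 0 0 0 0"

```text
t: 8.1
eef_pos: [0.5481, 0.0003, 0.3073]
ee_rot: [-3.139, 0.001, 1.647]
wrist_force: [-1.8, -5.4, -1.3]
finger_gap: 0.0115
finger_force: 22.9
```

send_rows --pt "0.95 0.5 0 1.5 0" --pt "0.95 0 0 1.5 0" --pt "0.95 0 0 0 0"

```text
t: 8.4
eef_pos: [0.5483, 0.0008, 0.3099]
ee_rot: [-3.138, -0.001, 1.646]
wrist_force: [-1.8, -3.5, -3.9]
finger_gap: 0.0116
finger_force: 22.6
```

send_rows --pt "0.95 0 1 0 0" --pt "0.95 0 0 0 0"

```text
t: 8.6
eef_pos: [0.5484, 0.0019, 0.3103]
ee_rot: [-3.138, -0.001, 1.647]
wrist_force: [-4.1, -3.5, -3.4]
finger_gap: 0.0114
finger_force: 22.6
```

send_rows --pt "0.95 0 1 0 0" --pt "0.95 0 0 0 0"

```text
t: 8.8
eef_pos: [0.5484, 0.0029, 0.3105]
ee_rot: [-3.138, -0.0, 1.647]
wrist_force: [-3.8, -4.0, -3.6]
finger_gap: 0.0117
finger_force: 22.7
```

send_rows --pt "0.95 -1 0.2 -1.5 0" --pt "0.95 0 0.2 -1.5 0" --pt "0.95 0 0 0 0"

```text
t: 9.1
eef_pos: [0.548, 0.0033, 0.309]
ee_rot: [-3.14, 0.0, 1.647]
wrist_force: [-6.2, -1.3, 1.9]
finger_gap: 0.0113
finger_force: 23.2
```

send_rows --pt "0.95 0 0.2 -0.8 0" --pt "0.95 0 0 0 0"

```text
t: 9.3
eef_pos: [0.548, 0.0035, 0.3084]
ee_rot: [-3.14, 0.0, 1.647]
wrist_force: [-6.1, -3.5, 2.1]
finger_gap: 0.0114
finger_force: 23.3
```

send_rows --pt "0.95 0 0.2 -0.8 0" --pt "0.95 0 0 0 0"

```text
t: 9.5
eef_pos: [0.548, 0.0037, 0.3076]
ee_rot: [-3.14, 0.0, 1.647]
wrist_force: [-5.6, -2.6, 2.5]
finger_gap: 0.0114
finger_force: 23.3
```

send_rows --pt "0.95 0 0.2 -0.8 0" --pt "0.95 0 0 0 0"

```text
t: 9.7
eef_pos: [0.548, 0.0039, 0.3069]
ee_rot: [-3.14, 0.0, 1.647]
wrist_force: [-5.4, -2.4, 2.4]
finger_gap: 0.0113
finger_force: 23.3
```

send_rows --pt "0.95 -0.7 0.2 -0.8 0" --pt "0.95 0 0 0 0"

```text
t: 9.9
eef_pos: [0.5476, 0.0041, 0.3063]
ee_rot: [3.141, 0.001, 1.647]
wrist_force: [-4.6, -3.0, 1.9]
finger_gap: 0.0115
finger_force: 23.3
```

send_rows --pt "0.95 0 0.2 -0.8 0" --pt "0.95 0 0 0 0"

```text
t: 10.1
eef_pos: [0.5476, 0.0043, 0.3056]
ee_rot: [3.142, 0.001, 1.647]
wrist_force: [-4.5, -2.2, 3.3]
finger_gap: 0.0112
finger_force: 23.3
```

send_rows --pt "0.95 0 0.2 -0.8 0" --pt "0.95 0 0 0 0"

```text
t: 10.3
eef_pos: [0.5476, 0.0044, 0.3048]
ee_rot: [-3.142, 0.001, 1.647]
wrist_force: [-4.5, -2.7, 2.2]
finger_gap: 0.0112
finger_force: 23.3
```

send_rows --pt "0.95 0 0.2 -0.8 0" --pt "0.95 0 0 0 0"

```text
t: 10.5
eef_pos: [0.5476, 0.0046, 0.3042]
ee_rot: [3.142, 0.001, 1.647]
wrist_force: [-5.5, -2.2, 3.5]
finger_gap: 0.0114
finger_force: 23.5
```

send_rows --pt "0.95 0 0.2 -0.8 0" --pt "0.95 0 0 0 0"

```text
t: 10.7
eef_pos: [0.5476, 0.0049, 0.3036]
ee_rot: [3.141, 0.0, 1.647]
wrist_force: [-6.2, -2.9, 4.6]
finger_gap: 0.0113
finger_force: 23.6
```

send_rows --pt "0.95 0 0.2 -0.8 0" --pt "0.95 0 0 0 0"

```text
t: 10.9
eef_pos: [0.5476, 0.0051, 0.303]
ee_rot: [3.141, 0.0, 1.647]
wrist_force: [-5.4, -0.9, 4.9]
finger_gap: 0.0112
finger_force: 23.7
```

send_rows --pt "0.95 0 0.2 -0.8 0" --pt "0.95 0 0 0 0"

```text
t: 11.1
eef_pos: [0.5476, 0.0054, 0.3021]
ee_rot: [3.141, -0.0, 1.647]
wrist_force: [-5.1, -1.1, 4.2]
finger_gap: 0.0115
finger_force: 23.7
```

send_rows --pt "0.95 0 0.2 -0.8 0" --pt "0.95 0 0 0 0"

```text
t: 11.3
eef_pos: [0.5476, 0.0057, 0.3012]
ee_rot: [3.142, -0.0, 1.647]
wrist_force: [-6.5, -1.5, 4.0]
finger_gap: 0.0113
finger_force: 23.6
```

send_rows --pt "0.95 0 0.3 -0.8 0" --pt "0.95 0 0 0 0"

```text
t: 11.5
eef_pos: [0.5475, 0.006, 0.3003]
ee_rot: [-3.141, -0.0, 1.647]
wrist_force: [-6.5, -0.8, 4.7]
finger_gap: 0.0114
finger_force: 23.6
```

send_rows --pt "0.95 0 0.3 -0.8 0" --pt "0.95 0 0 0 0"

```text
t: 11.7
eef_pos: [0.5475, 0.0063, 0.2994]
ee_rot: [-3.141, -0.0, 1.647]
wrist_force: [-6.2, -1.6, 4.1]
finger_gap: 0.0115
finger_force: 23.6
```

send_rows --pt "0.95 0 0.3 -0.8 0" --pt "0.95 0 0 0 0"

```text
t: 11.9
eef_pos: [0.5475, 0.0066, 0.2985]
ee_rot: [-3.141, -0.0, 1.647]
wrist_force: [-5.1, -1.1, 2.6]
finger_gap: 0.0117
finger_force: 23.5
```

send_rows --pt "0.95 0 0.3 -0.8 0" --pt "0.95 0 0 0 0"

```text
t: 12.1
eef_pos: [0.5475, 0.0068, 0.2976]
ee_rot: [-3.141, 0.0, 1.647]
wrist_force: [-4.6, -1.8, 2.8]
finger_gap: 0.0115
finger_force: 23.5
```

send_rows --pt "0.95 -0.7 0.3 -0.8 0" --pt "0.95 0 0 0 0"

```text
t: 12.3
eef_pos: [0.5471, 0.007, 0.2969]
ee_rot: [3.14, 0.0, 1.647]
wrist_force: [-3.9, -2.5, 2.9]
finger_gap: 0.0114
finger_force: 23.5
```

send_rows --pt "0.95 0 0.3 -0.8 0" --pt "0.95 0 0 0 0"

```text
t: 12.5
eef_pos: [0.547, 0.0072, 0.2956]
ee_rot: [3.141, -0.0, 1.647]
wrist_force: [-3.6, -1.9, 2.7]
finger_gap: 0.0115
finger_force: 23.5
```

send_rows --pt "0.95 0 0.3 -0.8 0" --pt "0.95 0 0 0 0"

```text
t: 12.7
eef_pos: [0.5471, 0.0075, 0.2951]
ee_rot: [3.141, 0.0, 1.647]
wrist_force: [-3.5, -2.3, 5.2]
finger_gap: 0.0114
finger_force: 25.2
```

send_rows --pt "0.95 0 0.3 -0.8 0" --pt "0.95 0 0 0 0"

```text
t: 12.9
eef_pos: [0.5472, 0.0076, 0.2949]
ee_rot: [3.141, 0.001, 1.647]
wrist_force: [-5.3, -3.4, 6.4]
finger_gap: 0.0112
finger_force: 26.9
```

The bar has gone about 10 mm below the lip contact, so it is down in the slot. I ease up slightly and draw back to feel for the post.

send_rows --pt "0.95 -0.5 0 1.2 0" --pt "0.95 0 -1 0 0" --pt "0.95 0 -1 0 0" --pt "0.95 0 0 0 0"

```text
t: 13.3
eef_pos: [0.5466, 0.0065, 0.2952]
ee_rot: [3.14, -0.002, 1.647]
wrist_force: [0.4, 5.1, 3.1]
finger_gap: 0.0113
finger_force: 24.5
```

send_rows --pt "0.95 0 -1 0 0" --pt "0.95 0 -1 0 0" --pt "0.95 0 0 0 0"

```text
t: 13.6
eef_pos: [0.5467, 0.0047, 0.2952]
ee_rot: [3.14, -0.003, 1.647]
wrist_force: [0.1, 8.2, 2.9]
finger_gap: 0.0115
finger_force: 25.4
```

send_rows --pt "0.95 0 -1 0 0" --pt "0.95 0 -1 0 0" --pt "0.95 0 0 0 0"

```text
t: 13.9
eef_pos: [0.5467, 0.0031, 0.2952]
ee_rot: [3.139, -0.005, 1.646]
wrist_force: [-0.1, 8.0, 3.0]
finger_gap: 0.0114
finger_force: 26.1
```

```bash
python3 - <<'E'
from h import *
f=grab_frame("side")
a=cv2.resize(f[195:265,330:405,::-1],None,fx=8,fy=8,interpolation=cv2.INTER_CUBIC);cv2.imwrite('pics/g4.png',a)
o=observe();print(o["eef_pos"],o["wrist_force"])
E
```

```text
[0.5466869  0.00316114 0.29518518] [0.14723998 8.45479004 3.7739768 ]
```

View pics/g4.png

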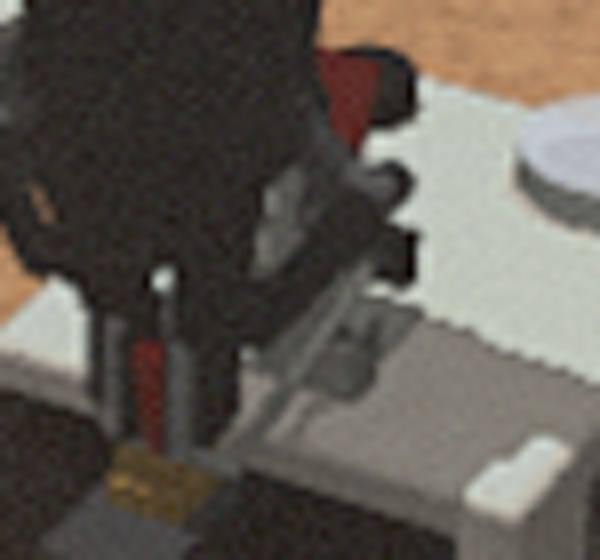

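The tab now drops behind the rib at (160,455), so the bar is in the slot, and the lever leans back at (350,100). A gentle upward pull will check that the bar is held under the lip.

send_rows --pt "0.95 0 -0.5 1 0" --pt "0.95 0 0 1 0" --pt "0.95 0 0 0 0"

```text
t: 14.25
eef_pos: [0.5465, 0.0025, 0.2959]
ee_rot: [3.14, -0.004, 1.646]
wrist_force: [3.4, 8.6, -2.0]
finger_gap: 0.0115
finger_force: 22.9
```

send_rows --pt "0.95 0 0 0.8 0" --pt "0.95 0 0 0 0"

```text
t: 14.45
eef_pos: [0.5464, 0.0025, 0.2961]
ee_rot: [3.14, -0.004, 1.646]
wrist_force: [4.8, 6.4, -4.3]
finger_gap: 0.0113
finger_force: 22.6
```

send_rows --pt "0.95 0 0 0.8 0" --pt "0.95 0 0 0 0"

```text
t: 14.65
eef_pos: [0.5464, 0.0024, 0.2963]
ee_rot: [3.14, -0.004, 1.646]
wrist_force: [6.8, 6.5, -7.0]
finger_gap: 0.0114
finger_force: 22.3
```

send_rows --pt "0.95 0 0 0.8 0" --pt "0.95 0 0 0 0"

```text
t: 14.85
eef_pos: [0.5463, 0.0024, 0.2964]
ee_rot: [3.14, -0.004, 1.646]
wrist_force: [8.8, 6.0, -10.3]
finger_gap: 0.0116
finger_force: 21.9
```

The bar is blocked upward at −10 N, so it is hooked. I relax, let go and rise.

send_rows --pt "0.95 -1 0 -1.5 0" --pt "0.95 0 0 -1.5 0" --pt "0.8 0 0 0 0" --pt "0.6 0 0 0 0" --pt "0.4 0 0 0 0"

```text
t: 15.35
eef_pos: [0.5451, 0.0011, 0.2957]
ee_rot: [-3.141, 0.0, 1.647]
wrist_force: [-0.2, 0.0, 0.1]
finger_gap: 0.0452
finger_force: 0.0
```

send_rows --pt "0.2 0 0 2 0" --pt "0.2 0 0 15 0" --pt "0.2 0 0 40 0" --pt "0.2 0 0 45 0" --pt "1 0 0 0 0"

```text
t: 15.85
eef_pos: [0.5468, 0.0011, 0.408]
ee_rot: [3.127, 0.003, 1.647]
wrist_force: [0.3, 0.0, 0.8]
finger_gap: 0.0557
finger_force: 0.0
```

```bash
python3 - <<'E'
from h import *
np.set_printoptions(precision=4,suppress=True)
f=grab_frame("side");g=grab_frame("top")
a=cv2.resize(f[190:270,325:415,::-1],None,fx=6,fy=6,interpolation=cv2.INTER_CUBIC);cv2.imwrite('pics/g5.png',a)
o=observe();print(o["t"],o["eef_pos"],o["wrist_force"],o["finger_gap"])
q=lambda p:((proj("side",W(p))-[325,190])*6).round()[0]
for l in(1.5,1.4,1.3,1.2,1.1,1.0,.8,.6,.4,.2,.1,0):
    u=np.array([-np.cos(l),np.sin(l)]);n=np.array([np.sin(l),np.cos(l)])
    c=np.array([0,118])+66*u+7*n;t=np.array([0,118])+75*u+7*n
    w=W([(c[0]+11)/1e3,.0015,c[1]/1e3+.173]);print(l,'corner',c,'tcp',w,'tip px',q([t[0]/1e3,.0015,t[1]/1e3]))
E
```

```text
15.95 [0.5456 0.0012 0.4014] [-0.1494 -0.6415 -0.7636] 0.03995026418794977
1.5 corner [  2.3138 184.3298] tcp [ 0.5519 -0.0573  0.3573] tip px [252.  88.]
1.4 corner [ -4.3197 184.2295] tcp [ 0.5524 -0.064   0.3572] tip px [262.  80.]
1.3 corner [-10.91   183.4673] tcp [ 0.5529 -0.0705  0.3565] tip px [272.  73.]
1.2 corner [-17.3913 182.0511] tcp [ 0.5534 -0.077   0.3551] tip px [281.  69.]
1.1 corner [-23.6989 179.9949] tcp [ 0.5539 -0.0833  0.353 ] tip px [290.  66.]
1.0 corner [-29.7697 177.3192] tcp [ 0.5543 -0.0893  0.3503] tip px [299.  66.]
0.8 corner [-40.9612 170.2224] tcp [ 0.5552 -0.1005  0.3432] tip px [314.  71.]
0.6 corner [-50.5197 161.0438] tcp [ 0.5559 -0.11    0.334 ] tip px [326.  83.]
0.4 corner [-58.0641 150.149 ] tcp [ 0.5564 -0.1175  0.3231] tip px [335. 102.]
0.2 corner [-63.2937 137.9726] tcp [ 0.5568 -0.1228  0.311 ] tip px [340. 127.]
0.1 corner [-64.9714 131.554 ] tcp [ 0.557  -0.1244  0.3046] tip px [341. 141.]
0 corner [-66. 125.] tcp [ 0.557  -0.1255  0.298 ] tip px [341. 156.]
```

View pics/g5.png

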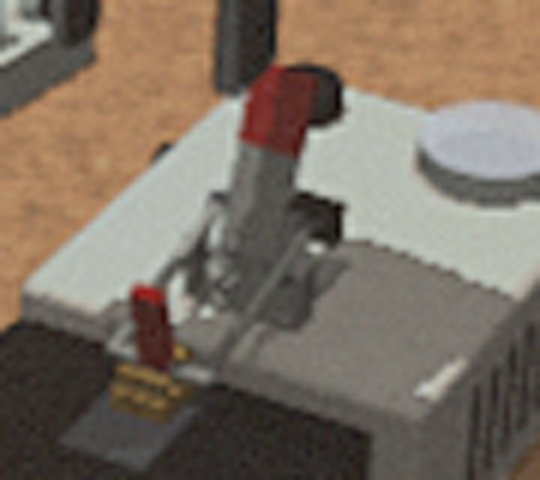

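The side crop shows the bar and tab foot (155,365) between the lip (185,352) and the rib (150,395). The lever handle's end is at (290,70), so the lever is at about 1.15 rad. I bring the shut fingers in on the lever's +x face.

send_rows --pt "1 3 -32 0 0" --pt "1 3.5 -32 0 0" --pt "1 0 0 0 0" --pt "1 0 0 0 0" --pt "1 0 0 0 0"

```text
t: 16.45
eef_pos: [0.5515, -0.0622, 0.3974]
ee_rot: [-3.14, -0.001, 1.647]
wrist_force: [0.2, 0.5, 0.8]
finger_gap: 0.0001
finger_force: 0.0
```

send_rows --pt "1 0 0 -25 0" --pt "1 0.5 0 -19 0" --pt "1 0 0 0 0"

```text
t: 16.75
eef_pos: [0.5512, -0.0616, 0.3506]
ee_rot: [-3.135, -0.002, 1.648]
wrist_force: [0.1, 0.9, 0.4]
finger_gap: -0.0001
finger_force: 0.0
```

send_rows --pt "1 0.5 -4 0 0" --pt "1 0.5 -4 0 0" --pt "1 0.2 -4 0 0" --pt "1 0 0 0 0"

```text
t: 17.15
eef_pos: [0.5538, -0.0753, 0.3554]
ee_rot: [3.14, 0.001, 1.646]
wrist_force: [-0.1, 0.8, 0.3]
finger_gap: -0.0001
finger_force: 0.0
```

send_rows --pt "1 0.3 -3 0 0" --pt "1 0.3 -3 0 0" --pt "1 0 0 0 0"

```text
t: 17.45
eef_pos: [0.5541, -0.0808, 0.3542]
ee_rot: [3.141, -0.001, 1.646]
wrist_force: [0.4, 2.0, -0.1]
finger_gap: 0.0001
finger_force: 0.7
```

send_rows --pt "1 0 -2.5 -1 0" --pt "1 0 -3 -1.2 0" --pt "1 0 -3 -1.4 0" --pt "1 0 0 0 0"

```text
t: 17.85
eef_pos: [0.5542, -0.0896, 0.3507]
ee_rot: [3.141, 0.0, 1.646]
wrist_force: [1.1, 1.1, 0.7]
finger_gap: -0.0002
finger_force: 0.8
```

send_rows --pt "1 0 -3 -1.7 0" --pt "1 0 -3 -2 0" --pt "1 0 -3 -2.2 0" --pt "1 0 0 0 0"

```text
t: 18.25
eef_pos: [0.5541, -0.0988, 0.3447]
ee_rot: [-3.141, 0.001, 1.646]
wrist_force: [1.1, 0.4, 0.9]
finger_gap: 0.0
finger_force: 0.9
```

send_rows --pt "1 0 -3 -2.5 0" --pt "1 0 -3 -2.7 0" --pt "1 0 -3 -3 0" --pt "1 0 0 0 0"

```text
t: 18.65
eef_pos: [0.554, -0.1077, 0.3361]
ee_rot: [-3.141, 0.0, 1.646]
wrist_force: [0.8, 0.8, 1.7]
finger_gap: -0.0002
finger_force: 0.9
```

send_rows --pt "1 0 -2.5 -3 0" --pt "1 0 -2.5 -3.3 0" --pt "1 0 0 0 0"

```text
t: 18.95
eef_pos: [0.5539, -0.1126, 0.3294]
ee_rot: [-3.14, 0.0, 1.647]
wrist_force: [1.3, -0.7, 1.8]
finger_gap: 0.0001
finger_force: 0.6
```

send_rows --pt "1 0 -2 -3.2 0" --pt "1 0 -1.5 -3.2 0" --pt "1 0 0 0 0"

```text
t: 19.25
eef_pos: [0.5538, -0.1159, 0.3229]
ee_rot: [-3.14, -0.0, 1.647]
wrist_force: [-1.1, -1.1, -0.4]
finger_gap: 0.0002
finger_force: 0.3
```

send_rows --pt "1 0 -1.8 -3.4 0" --pt "1 0 -1.6 -3.4 0" --pt "1 0 0 0 0"

```text
t: 19.55
eef_pos: [0.5538, -0.1192, 0.316]
ee_rot: [-3.14, -0.0, 1.647]
wrist_force: [0.0, -0.1, -0.2]
finger_gap: -0.0001
finger_force: 0.0
```

send_rows --pt "1 0 -1.2 -3 0" --pt "1 0 -1 -3 0" --pt "1 0 0 0 0"

```text
t: 19.85
eef_pos: [0.5538, -0.1214, 0.3101]
ee_rot: [-3.14, -0.0, 1.647]
wrist_force: [0.1, -0.7, -0.2]
finger_gap: 0.0002
finger_force: 0.0
```

send_rows --pt "1 0 -0.7 -3 0" --pt "1 0 -0.5 -3 0" --pt "1 0 0 0 0"

```text
t: 20.15
eef_pos: [0.5539, -0.1226, 0.3043]
ee_rot: [-3.141, -0.0, 1.647]
wrist_force: [-0.0, 0.2, 0.9]
finger_gap: 0.0003
finger_force: 0.0
```

send_rows --pt "1 0 -0.3 -2 0" --pt "1 0 0 -2 0" --pt "1 0 0 0 0"

```text
t: 20.45
eef_pos: [0.554, -0.1228, 0.3005]
ee_rot: [-3.141, -0.0, 1.647]
wrist_force: [-0.5, 0.8, -0.9]
finger_gap: 0.0002
finger_force: 0.0
```

send_rows --pt "1 0 0 -1.2 0" --pt "1 0 0 0 0"

```text
t: 20.65
eef_pos: [0.5541, -0.1228, 0.2996]
ee_rot: [-3.141, -0.0, 1.647]
wrist_force: [0.2, 0.5, -0.6]
finger_gap: -0.0002
finger_force: 0.0
```

send_rows --pt "1 0 0 -1 0" --pt "1 0 0 0 0"

```text
t: 20.85
eef_pos: [0.5541, -0.1228, 0.2987]
ee_rot: [-3.141, -0.0, 1.647]
wrist_force: [0.3, 0.6, 0.4]
finger_gap: -0.0002
finger_force: 0.0
```

send_rows --pt "1 0 0 -1 0" --pt "1 0 0 0 0"

```text
t: 21.05
eef_pos: [0.5542, -0.1228, 0.2984]
ee_rot: [3.141, 0.0, 1.647]
wrist_force: [-1.5, 0.9, 3.5]
finger_gap: 0.0002
finger_force: 1.8
```

send_rows --pt "1 0 0 -1 0" --pt "1 0 0 0 0"

```text
t: 21.25
eef_pos: [0.5543, -0.1229, 0.2984]
ee_rot: [3.141, 0.0, 1.647]
wrist_force: [-4.0, 1.8, 7.8]
finger_gap: -0.0001
finger_force: 4.1
```

There is a firm stop at z 0.2984, where the shut lever should be. I back off and look.

send_rows --pt "1 0 0 2 0" --pt "1 0 0 10 0" --pt "1 0 0 40 0" --pt "1 0 0 45 0" --pt "1 0 0 0 0"

```text
t: 21.75
eef_pos: [0.5556, -0.1233, 0.4025]
ee_rot: [3.129, 0.005, 1.647]
wrist_force: [-0.4, -0.4, -0.1]
finger_gap: -0.0001
finger_force: 0.0
```

send_rows --pt "1 -20 -45 0 0" --pt "1 -20 -45 0 0" --pt "1 -20 -45 0 0" --pt "1 -20 -45 0 0" --pt "1 0 0 0 0"

```text
t: 22.25
eef_pos: [0.4719, -0.307, 0.3939]
ee_rot: [-3.141, 0.002, 1.64]
wrist_force: [0.4, 0.6, 0.3]
finger_gap: -0.0001
finger_force: 0.0
```

```bash
python3 - <<'E'
from h import *
f=grab_frame("side");g=grab_frame("top")
a=cv2.resize(f[195:265,325:405,::-1],None,fx=6,fy=6,interpolation=cv2.INTER_CUBIC);b=cv2.resize(g[240:310,290:340,::-1],None,fx=6,fy=6,interpolation=cv2.INTER_CUBIC)
cv2.imwrite('pics/fin.png',np.hstack([a,b]));o=observe();print(o["t"],o["wrist_force"])
q=lambda p:((proj("side",W(p))-[325,195])*6).round()[0]
r=lambda p:((proj("top",W(p))-[290,240])*6+[480,0]).round()[0]
for n,p in(('tip',[-.075,.0015,.125]),('bar',[.0624,.0015,.113]),('tabtop',[.0624,.0015,.150]),('barup',[.0624,.0015,.1245]),('ribR',[.077,.0015,.118]),('box-edge',[.03,-.085,.1]),('mod edge0',[.034,-.075,.098]),('mod edge11',[.045,-.075,.098]),('mod far11',[.145,-.075,.098]),('mod far5',[.139,-.075,.098])):print(n,q(p),r(p))
E
```

```text
22.35 [-0.83110156  0.36034271 -0.19790547]
tip [341. 126.] [1065.  132.]
bar [164. 326.] [708. 205.]
tabtop [166. 240.] [709. 188.]
barup [165. 300.] [708. 200.]
ribR [144. 335.] [670. 210.]
box-edge [  9. 245.] [747. -20.]
mod edge0 [ 26. 262.] [742.   7.]
mod edge11 [ 11. 276.] [714.  13.]
mod far11 [-141.  412.] [461.  60.]
mod far5 [-131.  403.] [476.  57.]
```

View pics/fin.png

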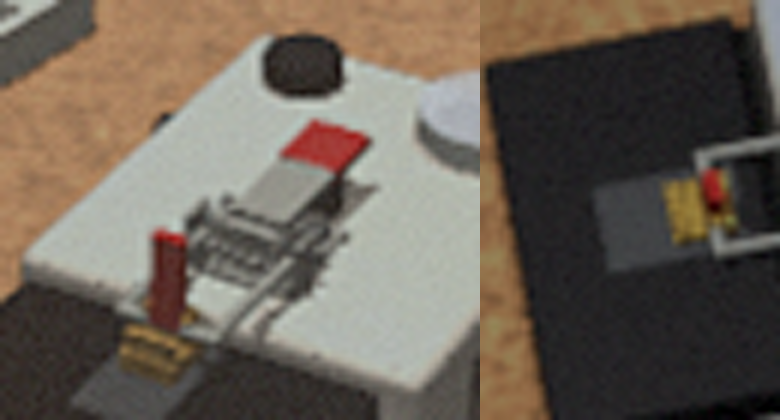

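The lever lies flat, with its tip at (340,135). The bar, at about (163,325), matches the projection for z 113 between lip and rib. The module's far corner moved from 468 to 488 px, so it was drawn in by about 8 mm. Handing in.

```bash
python3 -c "
from workcell import *
print(sign_off())"
```

```text
the job is handed in; nothing more can be done
None
```

The latch is hooked and shut: the bar sits in the keeper's slot, the lever is down on its stop, the module is drawn in by about 8 mm judging from the top picture, the arm is clear of everything, and the job is handed in (no verdict was returned).

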